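# Lock the cylinder-head stand

### The arm

A 6-joint arm with a two-finger parallel gripper is mounted at the origin on the work surface. World frame = base frame: x ahead of the robot, y to its left, z up, the work surface at z = 0. Lengths are in m, angles in rad, forces in N, time in s.
With the tool pointing down it reaches from about 0.25 to 0.725 m from the base axis. Payload 9.7 kg.
Tool frame: the origin (TCP) lies between the finger pads; the fingertips stand 17 mm ahead of it and the grasp point (between the pads) lies 2 mm behind it (r.tips_ahead is the distance from the TCP to the fingertips, in m); z points along the fingers, y is the line along which they close (so a half turn about z gives the same grasp; the last joint's range is limited). The gripper opens to 85 mm and grips with 20 to 120 N. Pads are 22 mm wide; open, the fingers measure 114 mm over their backs; the gripper's body (76 mm by 85 mm) begins 54 mm behind the grasp point. The pads swing forward as they close: fully open they stand 13 mm farther back than shut.
Start: joints at [-1.158, 0.087, 0.176, 1.66, 0, 1.571], TCP at [0.221, -0.504, 0.248] pointing down, gripper open.
Joint ranges: [-3.13, 3.13], [-0.85, 1.81], [-1.15, 1.24], [-2.2, 2.28], [-1.44, 1.52], [-3.14, 3.14]. Speed limits (rad/s): [2.22, 2.22, 2.57, 3.14, 3.14, 3.14].

### API

Orientations are given as a unit quaternion [w, x, y, z].
In Python, from cell import monitor, eyes, r gives the robot as it stands.
- The arm moves only by the tool drive_tool, never from a script. Its argument "plan" is a list that holds one entry, the list of rows, each a list of 5 numbers: the closure in counts, from 0 (fully open) to 255 (shut), then the shift along the tool's x, y, z in cm, then the turn about the tool's z in degrees. In form: [[[fingers, dx, dy, dz, yaw], ...]]. A call has 1 to 20 rows; each row shifts and turns the commanded pose from where the row before left it, along the tool's axes as they then stand; what a row does not reach is not made up. A row lasts 1/8 s, in which the tool goes at most 62.5 mm and 10.7 degrees, less where a joint would pass 70% of its speed; a pose out of reach is approached as far as the arm can. A call is refused whole if a number of a shift passes 6.25 or a number of a turn 10.7, either way. A call with a gripper value outside its range is refused whole. The fingers move at their own pace and stop on an object; the grip force is fixed at half the most. Time passes only in rows, so rows that do not move let the fingers close. It gives the time, the measured TCP pose, the force, the opening and the grip force at its end, in the units of the state.
- monitor.read_state(): the state, without advancing time (a new reading comes with each control period).
- eyes.get_image(name): name is "scene" or "top"; returns the picture (384x512x3 uint8, blue, green, red); there is no depth.
- eyes.get_calibration(name): a dict with "K" (3x3 intrinsics, pixels), "camera_from_world" (4x4, takes a point from world to camera coordinates). Camera axes: x right, y down, z forward; pixel columns grow to the right and rows downward; lengths in m; the calibration is good to about 2 mm. A picture is of the moment at which its call begins. get_calibration takes no time and is no camera call.
- r.close_job(): hands the job in; it is judged then, once.
The state is a dict: "t": time; "joints": joint angles; "dq": joint speeds; "tau": joint torques, N m; "tool_pos": TCP position; "eef_rot": TCP orientation; "ft_force": force on the tool from outside, world axes, zero at the start; "ft_torque": the same for the moment, N m; "width": finger opening in m; "finger_force": force on a finger pad.
Only numpy, scipy, OpenCV 4.12 (cv2) and the standard library are available. Lean on these libraries where they do the work, as an engineer would, in place of code of your own. Each camera call takes 0.05 s, during which the arm holds its last target. There are 200 camera calls.

### The job

Lock the cylinder-head stand: with one fingertip press the long spring catch bar down and keep it down all the way while the other fingertip pushes the bolt by its upright lug until it is fully home in the end plate. Then let the catch spring back up and move clear. Grasp nothing, and leave the loose parts standing around the stand where they are.

Things in the scene. Friction and masses are not known exactly. Their poses are not given: they have to be found in the camera images.
- stand: Fixed grey base plate 190 x 540 mm, 12 mm thick, turned about the vertical from start to start. Origin on the bench surface in the middle of the lock. Own +y is the way the bolt slides home, z up. In this frame the bolt's centre line runs along y at x = +27.5 mm, the catch bar's along y at x = -27.5 mm (55 mm apart). Only the lug rises above the catch bar for y = -110 to 115 mm.
- end_plate (a point): Middle of the bore that takes the bolt's nose, on the near face of the upright steel end plate: at x = 27.5, y = 121 mm in the stand's frame, 29 mm above the bench. The plate is 170 mm wide, 12 mm thick, its top 104 mm above the bench; beyond it a cylinder head, up to 125 mm tall, reaches to y = 418 mm.
- lug (a point): Centre of the top face of the bolt's steel lug, 78 mm above the bench; moves with the bolt. The lug is 30 mm wide (stand's x) and 12 mm thick (stand's y: faces 6 mm either side of this point), and stands on the bolt bar, whose top is 36 mm above the bench. Open, it is at the stand's y = 0 to 1 mm; home is y = 45 mm. Push its -y face towards +y.
- bolt (a joint): Travel of the bolt along the stand's +y, in m: 0 open, 0.045 home (hard stop). Sliding friction about 2.5 N; stays where it is left. While the catch is up the bolt has only 2 mm of play, for the catch's tooth stands in the bolt's rack. Past 0.043 the catch can rise again and lock it.
- catch_top (a point): On the flat top of the long steel catch bar, on its centre line at the stand's y = 0; 58 mm above the bench when up, 48 mm when pressed; moves with the bar. The bar is 28 mm wide (stand's x) and runs from y = -63 to +57 mm, so that a fingertip can stay on it and slide along beside the lug.
- catch (a joint): How far the catch bar is pressed down, in m: 0 up, 0.010 fully down (hard stop). The whole bar goes straight down against a spring: 2.6 N to start, 7 N fully down. The bolt is free from about 0.006 on; letting the bar up past 0.0045 part-way fails the job. It springs back to 0 by itself.
- valve_mid (a point): Loose engine valve standing on its 34 mm head, 85 mm tall, stem 8 mm; the point is half-way up. Leave it alone.
- socket_mid (a point): Loose steel socket standing upright, 26 mm across, 50 mm tall; the point is its centre. Leave it alone.
- stone_mid (a point): Loose pink grinding stone lying flat, 52 mm across, 22 mm tall; the point is its centre. Leave it alone.
- cap_mid (a point): Loose black oil cap, 42 mm across, 28 mm tall; the point is its centre. Leave it alone.

How it is judged:
By the outcome, as a careful person would: the job done as asked, in the order asked, and still so for the second after the job is handed in, with the robot touching nothing.
It also fails if it takes over 35 s, if anything falls off the work surface, if the arm or the gripper's body presses on something with over 40 N, if the wrist force passes 120 N, or if a joint passes its speed limit or range.

## Working session

There is one attempt and no reset: what is moved stays moved. The work goes in short steps, Python scripts to look and compute and a tool call to move; the robot and the scene stay as the last step left them, time stands still between calls to the robot, and variables do not carry over. Pictures are saved under pics/ and viewed, at most 10 in all, crops included, and the job is handed in when it is done.

Besides the shell and the picture viewer there is one more tool, called after "Request:" as name(argument=value, ...) on one line, values as JSON. drive_tool: Moves the arm, as the interface text tells. Its arguments: {"type":"object","properties":{"plan":{"type":"array","items":{"type":"array","items":{"type":"array","items":{"type":"number"}}}}},"required":["plan"]}

```bash
mkdir -p pics; python3 - <<'E'
from cell import monitor, eyes, r
import cv2, numpy as np
np.set_printoptions(precision=4,suppress=True)
s=monitor.read_state(); print({k:np.round(s[k],4) for k in s}); print(r.tips_ahead)
for n in("scene","top"):
    im=eyes.get_image(n); cv2.imwrite(f"pics/{n}_raw0.png",im); cv2.imwrite(f"pics/{n}0.png",cv2.resize(im,(768,576)))
    c=eyes.get_calibration(n); print(n,c["K"],c["camera_from_world"])
E
```

```text
{'t': np.float64(0.0), 'joints': array([-1.158 ,  0.0874,  0.1751,  1.6598,  0.    ,  1.5708]), 'dq': array([-0.0018,  0.0015,  0.001 , -0.0004,  0.0002, -0.0019]), 'tau': array([ -0.0002, -52.0393,  46.4802,   0.0163,   0.    ,  -0.    ]), 'tool_pos': array([ 0.2206, -0.5036,  0.2476]), 'eef_rot': array([-0.0007,  0.9788,  0.2049, -0.0001]), 'ft_force': array([-0.2899,  0.9915, -0.3746]), 'ft_torque': array([ 0.1066, -0.0052, -0.025 ]), 'finger_force': np.float64(0.0), 'width': np.float64(0.0854)}
0.017
scene [[402.3183   0.     260.9481]
 [  0.     402.3183 188.773 ]
 [  0.       0.       1.    ]] [[ 0.3135  0.9494  0.0199 -0.1647]
 [ 0.6354 -0.1942 -0.7473 -0.3092]
 [-0.7056  0.2469 -0.6642  1.1428]
 [ 0.      0.      0.      1.    ]]
top [[391.177    0.     254.3525]
 [  0.     391.177  194.9499]
 [  0.       0.       1.    ]] [[-0.019  -0.9998  0.0068  0.0024]
 [-0.9861  0.0176 -0.165   0.594 ]
 [ 0.1648 -0.0099 -0.9863  0.6873]
 [ 0.      0.      0.      1.    ]]
```

View pics/scene0.png

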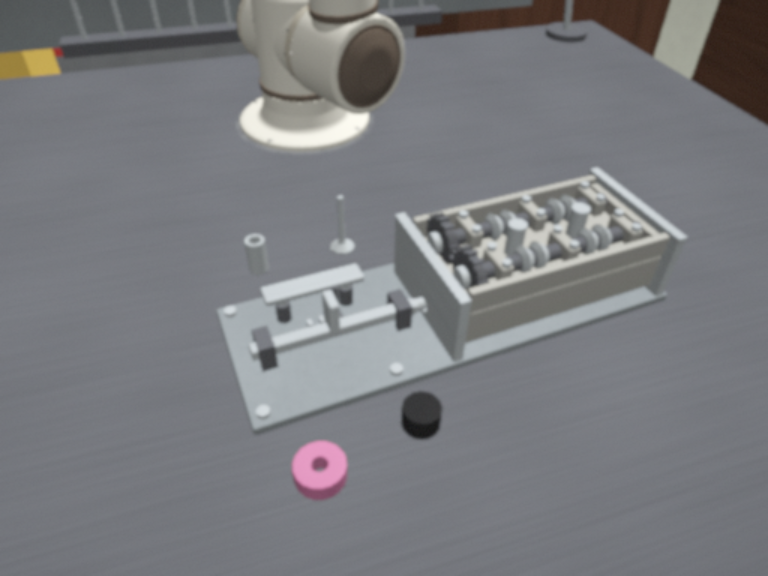

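View pics/top0.png

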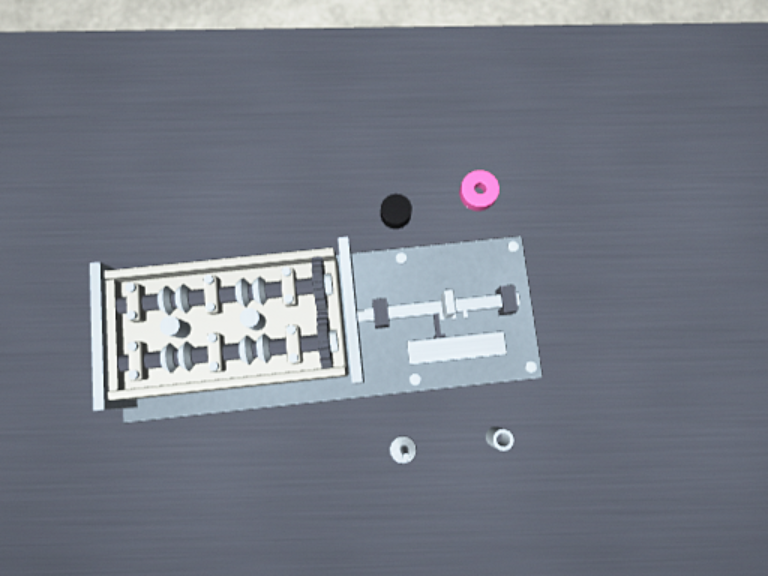

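The scene view shows the stand with its lock at the left, the catch bar at about (313,285) and the lug at (332,310). In the top view the catch bar spans (408–507, 333–363), the lug is at (449,303), and the end plate at x≈350. So stand +y points left in the image, which is about world +y.

```bash
cat > h.py <<'E'
import numpy as np, cv2
from cell import monitor, eyes, r
np.set_printoptions(precision=4,suppress=True)
def ray(n,px,z):
    c=eyes.get_calibration(n);T=np.array(c["camera_from_world"]);R=T[:3,:3];o=-R.T@T[:3,3]
    p=np.atleast_2d(np.asarray(px,float)); d=np.c_[p,np.ones(len(p))]@np.linalg.inv(c["K"]).T@R
    return o+d*((z-o[2])/d[:,2])[:,None]
def proj(n,P):
    c=eyes.get_calibration(n);T=np.array(c["camera_from_world"]);q=(np.atleast_2d(P)@T[:3,:3].T+T[:3,3])@np.array(c["K"]).T
    return q[:,:2]/q[:,2:]
E
python3 - <<'E'
from h import *
for n,roi in(("top",(235,150,365,265)),("scene",(140,140,320,290))):
    im=cv2.imread(f"pics/{n}_raw0.png");x0,y0,x1,y1=roi
    g=cv2.cvtColor(im,cv2.COLOR_BGR2GRAY)
    for th in (190,205,220):
        m=np.zeros_like(g);m[y0:y1,x0:x1]=(g[y0:y1,x0:x1]>th)*255
        for c in cv2.findContours(m,cv2.RETR_EXTERNAL,cv2.CHAIN_APPROX_NONE)[0]:
            if cv2.contourArea(c)<25: continue
            b=cv2.minAreaRect(c); bp=cv2.boxPoints(b)
            print(n,th,np.round(b[0],1),np.round(b[1],1)); 
            print("   z58:",ray(n,[b[0]],.058)[0,:2],"z78",ray(n,[b[0]],.078)[0,:2],"box58",ray(n,bp,.058)[:,:2].round(3).tolist())
    cv2.imwrite(f"pics/{n}_crop.png",cv2.resize(im[y0:y1,x0:x1],None,fx=4,fy=4,interpolation=cv2.INTER_CUBIC))
E
```

```text
top 190 [276.5 252.5] [7. 7.]
   z58: [ 0.4858 -0.0467] z78 [ 0.4854 -0.0454] box58 [[0.492, -0.04], [0.492, -0.053], [0.479, -0.053], [0.48, -0.04]]
top 190 [353.5 244.5] [7. 7.]
   z58: [ 0.4976 -0.1876] z78 [ 0.4969 -0.1824] box58 [[0.504, -0.182], [0.504, -0.194], [0.491, -0.194], [0.491, -0.181]]
top 190 [304.1 231.5] [15.7 64.9]
   z58: [ 0.5229 -0.0984] z78 [ 0.5215 -0.0957] box58 [[0.532, -0.038], [0.542, -0.157], [0.514, -0.159], [0.504, -0.04]]
top 190 [243.2 209.5] [ 8.3 10.5]
   z58: [0.5656 0.0127] z78 [0.563  0.0123] box58 [[0.572, 0.023], [0.575, 0.004], [0.559, 0.002], [0.557, 0.021]]
top 190 [277.5 206.5] [37. 13.]
   z58: [ 0.57   -0.0509] z78 [ 0.5673 -0.0495] box58 [[0.559, -0.016], [0.583, -0.017], [0.582, -0.086], [0.557, -0.085]]
top 190 [315.3 200.7] [19.3 37.1]
   z58: [ 0.5796 -0.1214] z78 [ 0.5766 -0.1181] box58 [[0.594, -0.085], [0.601, -0.155], [0.565, -0.157], [0.558, -0.089]]
top 190 [238. 224.] [ 6. 62.]
   z58: [0.5389 0.0226] z78 [0.5371 0.0219] box58 [[0.483, 0.029], [0.597, 0.027], [0.597, 0.016], [0.483, 0.018]]
top 190 [240.1 186.8] [35.9  7.6]
 
[... 4912 characters left out ...]
box58 [[0.687, -0.19], [0.68, -0.182], [0.689, -0.178], [0.695, -0.186]]
scene 205 [200.  222.4] [ 4.5 35.2]
   z58: [ 0.6004 -0.1295] z78 [ 0.6196 -0.1319] box58 [[0.598, -0.157], [0.593, -0.101], [0.603, -0.101], [0.608, -0.157]]
scene 205 [244.6 209.6] [ 4.8 35.4]
   z58: [ 0.5936 -0.0525] z78 [ 0.6131 -0.0581] box58 [[0.591, -0.082], [0.585, -0.021], [0.596, -0.022], [0.602, -0.083]]
scene 205 [207.9 187.8] [ 8.7 65. ]
   z58: [ 0.5219 -0.0988] z78 [ 0.5444 -0.1025] box58 [[0.516, -0.155], [0.505, -0.038], [0.528, -0.041], [0.538, -0.155]]
scene 205 [289.1 170.7] [72.   6.2]
   z58: [0.5189 0.0563] z78 [0.5415 0.046 ] box58 [[0.423, 0.042], [0.414, 0.055], [0.601, 0.069], [0.607, 0.057]]
```

View pics/top_crop.png

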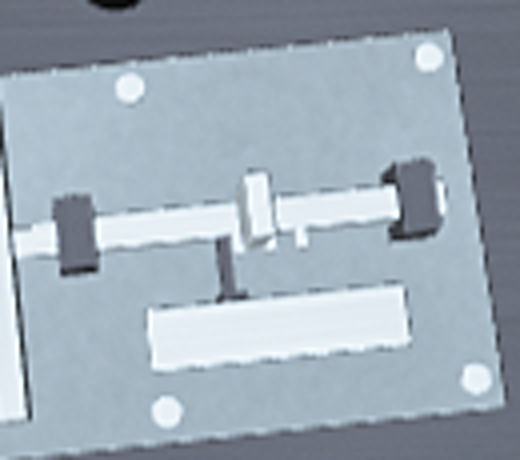

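View pics/scene_crop.png

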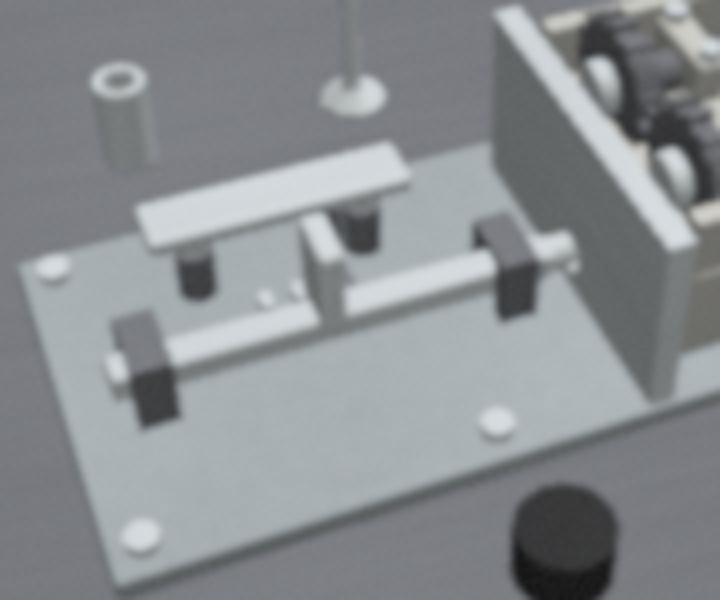

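The two views agree:
- **Catch bar:** centre (0.5225, -0.0987), measured 120 x 28 mm as given.
- **Lug top:** (0.577, -0.089), 55 mm from the catch bar.
- **Stand:** yaw about 4.8°, origin about (0.5496, -0.093).

Next I'll move above the pre-contact point, at stand y = -27 mm, with the tool's x along stand +y.

Request:
drive_tool(plan=[[[135,3.81,-1.82,0,0],[135,3.81,-1.82,0,0],[135,3.81,-1.82,0,0],[135,3.81,-1.82,0,0],[135,3.81,-1.82,0,0],[135,3.81,-1.82,0,0],[135,3.81,-1.82,0,0],[135,3.81,-1.82,0,0],[135,3.81,-1.82,0,0],[135,3.81,-1.82,0,0],[135,3.81,-1.82,0,0],[135,3.81,-1.82,0,0],[135,0,0,0,-8.9],[135,0,0,0,-8.9],[135,0,0,0,-8.9],[135,0,0,0,-8.9],[135,0,0,0,-8.9],[135,0,0,0,-8.9],[135,0,0,0,-8.9],[135,0,0,0,-8.9]]])

```text
t: 2.6
tool_pos: [0.5517, -0.1203, 0.2478]
eef_rot: [-0.0, 0.675, 0.738, -0.0]
ft_force: [0.1, 0.7, 0.0]
width: 0.0398
finger_force: 0.0
```

```bash
cat >> h.py <<'E'
A=np.deg2rad(4.8);EX=np.array([np.cos(A),np.sin(A)]);EY=np.array([-np.sin(A),np.cos(A)]);O=np.array([.5496,-.093])
def rep():
    s=monitor.read_state();d=np.array(s["tool_pos"])[:2]-O;q=s["eef_rot"]
    print("t",s["t"],"stand xy mm",1e3*d@EX,1e3*d@EY,"z",s["tool_pos"][2],"toolx deg",np.degrees(2*np.arctan2(q[2],q[1])),"w",s["width"],"F",np.array(s["ft_force"]),"q",q)
E
python3 -c "
from h import *
rep()"
```

```text
t 2.6 stand xy mm -0.185984078076177 -27.38686393804948 z 0.24781976664095806 toolx deg 95.14562750552425 w 0.03980952088274062 F [0.0564 0.7379 0.0176] q [-0.0004  0.6747  0.7381 -0.0002]
```

Request:
drive_tool(plan=[[[135,0,0,2.8,0],[135,0,0,2.8,0],[135,0,0,2.8,0],[135,0,0,2.8,0],[135,0,0,2.6,0],[135,0,0,0,0]]])

```text
t: 3.35
tool_pos: [0.5505, -0.12, 0.1081]
eef_rot: [-0.002, 0.677, 0.736, -0.001]
ft_force: [0.0, -0.0, 0.8]
width: 0.0403
finger_force: 0.0
```

```bash
python3 -c "
from h import *
rep()
a=eyes.get_image('scene')[120:290,120:340];b=eyes.get_image('top')[140:290,210:390]
f=lambda i:cv2.resize(i,(400,int(400*i.shape[0]/i.shape[1])),interpolation=cv2.INTER_CUBIC)
a,b=f(a),f(b);h=max(len(a),len(b));p=lambda i:cv2.copyMakeBorder(i,0,h-len(i),0,0,0)
cv2.imwrite('pics/two1.png',np.hstack([p(a),p(b)]))"
```

```text
t 3.35 stand xy mm -1.3714498969134807 -27.017394779127933 z 0.10808180050502963 toolx deg 94.85139361062359 w 0.04026964749462624 F [ 0.0116 -0.0011  0.8126] q [-0.0018  0.6765  0.7364 -0.0011]
```

View pics/two1.png

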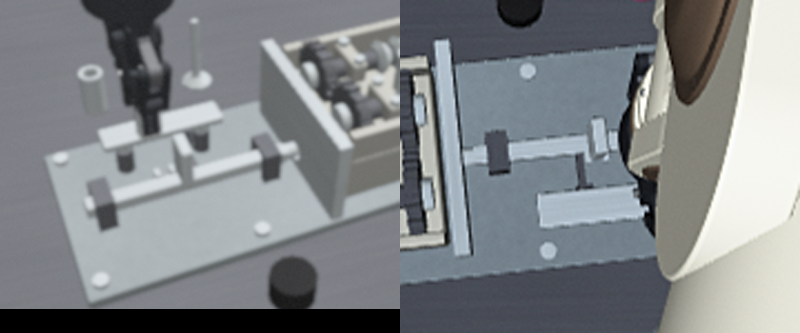

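Both views show the fingers about 10 mm behind the lug (lug-side tip at about (150,133) in the left crop). One finger is over the bolt line and the other over the catch bar. Next I'll descend to contact.

Request:
drive_tool(plan=[[[135,0,0.1,1.0,0],[135,0,0,1.0,0],[135,0,0,0.5,0],[135,0,0,0.2,0],[135,0,0,0,0],[135,0,0,0,0]]])

```text
t: 4.2
tool_pos: [0.553, -0.1203, 0.0836]
eef_rot: [0.0, 0.677, 0.736, 0.0]
ft_force: [-0.3, 0.6, -0.3]
width: 0.0401
finger_force: 0.0
```

```bash
python3 -c "
from h import *
rep()"
```

```text
t 4.2 stand xy mm 1.086416214087838 -27.44861723534323 z 0.08360842682354414 toolx deg 94.85316329071047 w 0.04010361670228067 F [-0.2858  0.5775 -0.3292] q [0.0002 0.6765 0.7364 0.0001]
```

Request:
drive_tool(plan=[[[135,0,0,0.4,0],[135,0,0,0.4,0],[135,0,0,0,0],[135,0,0,0,0]]])

```text
t: 4.7
tool_pos: [0.5528, -0.1203, 0.0752]
eef_rot: [-0.0, 0.677, 0.736, -0.0]
ft_force: [-0.6, -0.2, 0.2]
width: 0.0403
finger_force: 0.0
```

Request:
drive_tool(plan=[[[135,0,0,0.2,0],[135,0,0,0.2,0],[135,0,0,0,0],[135,0,0,0,0]]])

```text
t: 5.2
tool_pos: [0.553, -0.1203, 0.0716]
eef_rot: [0.0, 0.677, 0.736, 0.0]
ft_force: [0.2, 0.3, 3.1]
width: 0.0401
finger_force: 1.7
```

Contact at TCP z ≈ 72 mm. Next I'll press down to the stop.

Request:
drive_tool(plan=[[[135,0,0,0.3,0],[135,0,0,0.3,0],[135,0,0,0,0],[135,0,0,0,0]]])

```text
t: 5.7
tool_pos: [0.553, -0.1203, 0.0655]
eef_rot: [0.0, 0.677, 0.736, 0.0]
ft_force: [-0.8, -0.4, 6.0]
width: 0.04
finger_force: 3.1
```

Request:
drive_tool(plan=[[[135,0,0,0.2,0],[135,0,0,0.1,0],[135,0,0,0,0],[135,0,0,0,0]]])

```text
t: 6.2
tool_pos: [0.5531, -0.1204, 0.0634]
eef_rot: [0.001, 0.677, 0.736, 0.0]
ft_force: [-3.1, -0.4, 12.7]
width: 0.0402
finger_force: 6.4
```

At the hard stop (12.7 N). Now I'll slide forward along stand +y.

Request:
drive_tool(plan=[[[135,0.3,0,0,0],[135,0.3,0,0,0],[135,0.3,0,0,0],[135,0.3,0,0,0],[135,0.3,0,0,0],[135,0,0,0,0]]])

```text
t: 6.95
tool_pos: [0.5525, -0.1067, 0.0635]
eef_rot: [0.002, 0.677, 0.736, -0.0]
ft_force: [0.3, -7.2, 10.7]
width: 0.0404
finger_force: 5.4
```

```bash
python3 -c "
from h import *
rep()
a=eyes.get_image('scene')[120:290,120:340];b=eyes.get_image('top')[140:290,210:390]
f=lambda i:cv2.resize(i,(400,int(400*i.shape[0]/i.shape[1])),interpolation=cv2.INTER_CUBIC)
a,b=f(a),f(b);h=max(len(a),len(b));p=lambda i:cv2.copyMakeBorder(i,0,h-len(i),0,0,0)
cv2.imwrite('pics/two2.png',np.hstack([p(a),p(b)]))"
```

```text
t 6.95 stand xy mm 1.7456752416215067 -13.937468636465418 z 0.06349760826190594 toolx deg 94.80848417408603 w 0.04036606801648774 F [ 0.2688 -7.1944 10.7219] q [ 0.0022  0.6768  0.7361 -0.0004]
```

View pics/two2.png

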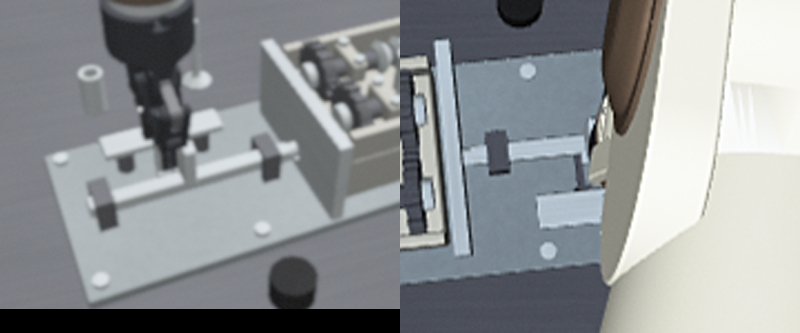

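The lug's top has moved from about 184 to 189 px in the left crop, so the bolt is moving while the catch stays down. Continuing.

Request:
drive_tool(plan=[[[135,0.3,0,0.02,0],[135,0.3,0,0,0],[135,0.3,0,0,0],[135,0.3,0,0,0],[135,0.3,0,0,0],[135,0.3,0,0,0],[135,0,0,0,0]]])

```text
t: 7.92
tool_pos: [0.551, -0.089, 0.0635]
eef_rot: [0.002, 0.677, 0.736, -0.0]
ft_force: [0.1, -8.7, 11.1]
width: 0.0405
finger_force: 6.0
```

Request:
drive_tool(plan=[[[135,0.3,0,0,0],[135,0.3,0,0,0],[135,0.3,0,0,0],[135,0.3,0,0,0],[135,0.3,0,0,0],[135,0.3,0,0,0],[135,0,0,0,0]]])

```text
t: 8.8
tool_pos: [0.5494, -0.0709, 0.0634]
eef_rot: [0.002, 0.677, 0.736, -0.0]
ft_force: [0.1, -7.5, 12.1]
width: 0.04
finger_force: 6.1
```

```bash
python3 -c "
from h import *
rep()"
```

```text
t 8.8 stand xy mm 1.6411915083391972 22.077541385669488 z 0.06343414838770524 toolx deg 94.80063143290569 w 0.04004117486997471 F [ 0.1255 -7.4935 12.1447] q [ 0.0021  0.6769  0.7361 -0.0003]
```

Next I'll make the last few mm in small steps until the stop shows in the force.

Request:
drive_tool(plan=[[[135,0.2,0,0,0],[135,0.2,0,0,0],[135,0.1,0,0,0],[135,0,0,0,0]]])

```text
t: 9.3
tool_pos: [0.549, -0.0661, 0.0634]
eef_rot: [0.002, 0.677, 0.736, -0.0]
ft_force: [-0.8, -8.8, 11.7]
width: 0.0402
finger_force: 6.1
```

Request:
drive_tool(plan=[[[135,0.1,0,0,0],[135,0.1,0,0,0],[135,0,0,0,0]]])

```text
t: 9.68
tool_pos: [0.5489, -0.0652, 0.0635]
eef_rot: [0.003, 0.677, 0.736, -0.001]
ft_force: [0.4, -15.2, 10.5]
width: 0.0402
finger_force: 9.2
```

Request:
drive_tool(plan=[[[135,0.1,0,0,0],[135,0.1,0,0,0],[135,0,0,0,0]]])

```text
t: 10.05
tool_pos: [0.5489, -0.0649, 0.0635]
eef_rot: [0.004, 0.678, 0.735, -0.002]
ft_force: [0.9, -24.8, 9.6]
width: 0.0403
finger_force: 13.9
```

```bash
python3 -c "
from h import *
rep()
i=eyes.get_image('scene')[150:270,140:320]
cv2.imwrite('pics/s3.png',cv2.resize(i,None,fx=4,fy=4,interpolation=cv2.INTER_CUBIC))"
```

```text
t 10.05 stand xy mm 1.6388143693638517 28.04010407506542 z 0.06349806291575298 toolx deg 94.61833264778711 w 0.0402868765836304 F [  0.9032 -24.772    9.6204] q [ 0.0043  0.678   0.735  -0.0023]
```

View pics/s3.png

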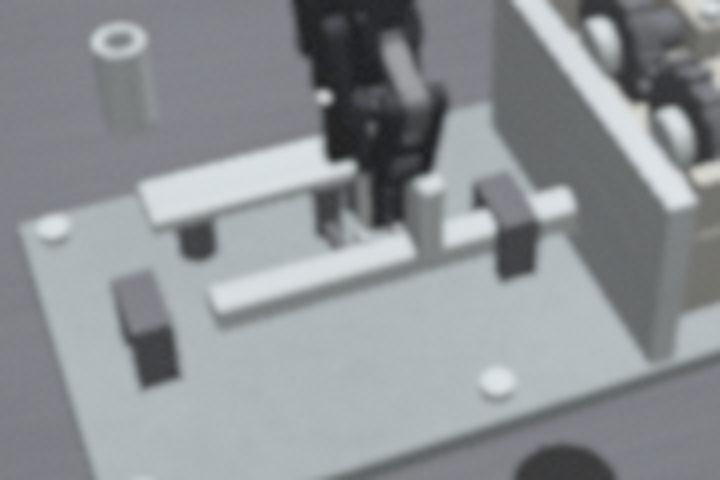

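The image shows the bolt's far end out of its rear guide and the lug at (428,210) next to the front guide. The force has risen to 25 N with no further travel, at stand y = 28 mm as expected for home. I'll ease the push, then lift straight up.

Request:
drive_tool(plan=[[[135,-0.2,0,0,0],[135,0,0,0,0],[135,0,0,-0.3,0],[135,0,0,-0.3,0],[135,0,0,-0.3,0],[135,0,0,-0.3,0],[135,-0.3,0,-0.3,0],[135,-0.3,0,-1.0,0],[135,0,0,-3.0,0],[135,0,0,-4.0,0],[135,0,0,-4.0,0],[135,0,0,0,0]]])

```text
t: 11.6
tool_pos: [0.5498, -0.0684, 0.2011]
eef_rot: [0.002, 0.676, 0.737, 0.002]
ft_force: [-0.1, 0.3, -0.0]
width: 0.0401
finger_force: 0.0
```

Request:
drive_tool(plan=[[[135,-4,0,-1,0],[135,-5,0,0,0],[135,-5,0,0,0],[135,-5,0,0,0],[135,-5,0,0,0],[135,-3,0,0,0],[135,0,0,0,0],[135,0,0,0,0]]])

```text
t: 12.6
tool_pos: [0.5712, -0.3368, 0.2065]
eef_rot: [-0.001, 0.676, 0.736, 0.0]
ft_force: [0.1, -0.6, -0.3]
width: 0.0404
finger_force: 0.0
```

```bash
python3 - <<'E'
from h import *
rep()
t=eyes.get_image('top');s=eyes.get_image('scene');f=lambda i:cv2.resize(i,(400,int(400*i.shape[0]/i.shape[1])),interpolation=cv2.INTER_CUBIC)
cv2.imwrite('pics/fin.png',np.vstack([np.hstack([f(s[120:270,120:320]),f(t[135:285,200:400])])]))
for n,im,(x0,y0,x1,y1) in(("top",t,(240,150,365,265)),("scene",s,(140,140,320,290))):
    g=cv2.cvtColor(im,cv2.COLOR_BGR2GRAY);m=np.zeros_like(g);m[y0:y1,x0:x1]=(g[y0:y1,x0:x1]>(220 if n=="top" else 190))*255
    for c in cv2.findContours(m,cv2.RETR_EXTERNAL,cv2.CHAIN_APPROX_NONE)[0]:
        if cv2.contourArea(c)<25: continue
        b=cv2.minAreaRect(c);o=[1e3*np.array([(p-O)@EX,(p-O)@EY]) for p in (ray(n,[b[0]],z)[0,:2] for z in(.058,.078))]
        print(n,np.round(b[1]),"z58",o[0].round(1),"z78",o[1].round(1))
E
```

```text
t 12.6 stand xy mm 1.0981217771923804 -244.7109597529291 z 0.20651187531440326 toolx deg 94.86604019716727 w 0.04036918026978685 F [ 0.0701 -0.5586 -0.2834] q [-0.0006  0.6765  0.7365  0.    ]
top [6. 6.] z58 [-59.6  52.4] z78 [-59.9  53.7]
top [6. 6.] z58 [-59. -91.] z78 [-59.2 -85.7]
top [15. 65.] z58 [-27.5  -3.4] z78 [-28.7  -0.6]
top [7. 8.] z58 [ 24.6 102.5] z78 [ 22.  102.4]
top [11. 13.] z58 [20.6 62.9] z78 [18.1 63.9]
top [12. 45.] z58 [21.5 -2.6] z78 [19.   0.2]
top [15.  5.] z58 [30.2 44.1] z78 [27.4 45.6]
top [5. 6.] z58 [91.8 52.4] z78 [87.4 53.7]
top [6. 6.] z58 [ 92.5 -89.7] z78 [ 88.  -84.5]
scene [6. 9.] z58 [ 129.7 -102.8] z78 [ 145.1 -104.1]
scene [8. 6.] z58 [128.2  37. ] z78 [143.7  29.7]
scene [11. 50.] z58 [ 42.  -10.6] z78 [ 61.2 -15.8]
scene [ 6. 12.] z58 [47.7 57.9] z78 [66.6 49.7]
scene [5. 9.] z58 [47.6 97.1] z78 [66.5 87.3]
scene [12.  5.] z58 [ 6.3 54.1] z78 [27.  46.2]
scene [10. 67.] z58 [-27.9  -3.5] z78 [-5.7 -9. ]
scene [6. 8.] z58 [-77.7  58.3] z78 [-53.5  50.1]
scene [11.  5.] z58 [-59.7 226.8] z78 [-36.3 211.5]
scene [74.  8.] z58 [-17.7 152.1] z78 [  4. 140.]
```

View pics/fin.png

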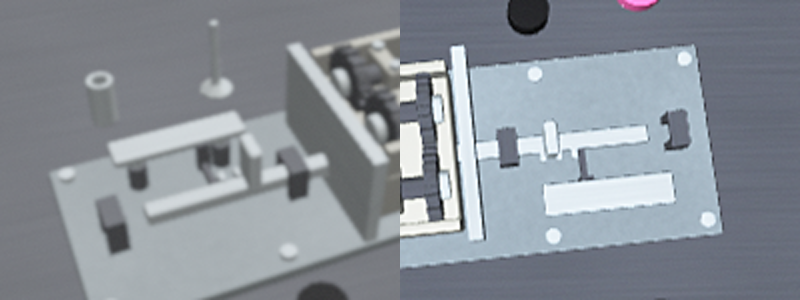

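The lug is now at stand (27, 45.6) mm against 1.4 mm at the start, and the stop was felt. The catch bar is back at its 58 mm height in both views, the loose parts have not moved, and the arm is clear.

```bash
python3 -c "
from cell import r
print(r.close_job())"
```

```text
the job is handed in; nothing more can be done
None
```

The bolt is home in the end plate and the catch has sprung back up; the loose parts were left standing and the arm is clear, with the job handed in at about 12.7 s.

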